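Refit a cleaned gas burner and its knob, and hold the knob pressed

TASK

The gas hob has just been cleaned and the supply is shut off: put the loose burner head back on the empty burner so that it sits flat and centred over the brass tube, and let go of it. Then refit the loose knob on the bare tap stem, turned so that the flat in its bore matches the flat of the stem, push it fully home and press it all the way in, as for a spark test. Finish while still holding the knob pressed in with the gripper, and leave the pan support, the bowl, the jar and the spoon where they are.

Things in the scene. Friction and masses are not known exactly. Their poses are not given: they have to be found in the camera images.
- hob: Steel gas hob let into the worktop, 500 mm (own x) by 290 mm (y), top face 10 mm above the worktop. Origin: centre of its underside, at worktop level. Its -x end has two taps at x -205, y +55 and -55 mm, one bare, one with a fixed knob (which one varies). The front burner (x -60) is the empty one; the rear (x +140) is complete under a fixed pan support 200 mm square, 40 mm high.
- burner_seat (a point): Burner head's seat: centre of the upper face of the empty burner's dark round cup (70 mm across, 4 mm above the hob's top face). On it stands a brass tube 16 mm in diameter, 16 mm tall, its upper 4 mm tapering to 11 mm. Axes as the hob's. A white electrode pin (6 mm thick, 10 mm tall, plus a fine 4 mm tip) stands on the hob 40 mm away along +x.
- burner_head: Loose burner head, upright on the board, about 160 g: aluminium slotted crown 56 mm in diameter, 20 mm high, with a dark cap 52 mm in diameter, 6 mm high on top (26 mm in all). Bore from below 18 mm in diameter, 18 mm deep. Origin: centre of its flat underside, z up; its yaw is of no account. Seated, the underside lies on the cup, the origin at burner_seat.
- knob: Loose black knob, upright on the board, about 90 g, 32 mm high. Round skirt 42 mm in diameter, 8 mm high; above it a grip ridge 18 mm wide (y), 38 mm long (x), from 8 to 32 mm above the underside. +x is the pointer: a beak reaches x = 25 mm there (8 to 22 mm up) and a white line on top runs towards it. Origin: centre of its underside, z up.
- knob_bore (a point): Closed end of the knob's bore, on its axis, 16 mm above its underside; axes as the knob's. The bore opens below and is D-shaped, 11.2 mm in diameter, with its flat on the +x (pointer) side, 2.0 mm from the axis: it goes on the stem only with the knob's +x along stem_tip's +x, within about 0.15 rad; forced on at another angle it jams and does not count.
- stem_tip (a point): Centre of the top of the bare tap stem: an upright D-shaft 10 mm in diameter, 23 mm above the hob's top face, its top 1.5 mm chamfered. z up; +x is the outward direction of its flat, 1.5 mm from the axis. It moves and turns with the stem. With the knob home, knob_bore meets it and the knob's underside is 7 mm above the hob's top face (2 mm when pressed).
- stem (a joint): How far the bare stem is pressed down, m: 0 up, 0.005 fully in (a stop). A spring pushes back with 3 N at 0 and 8 N at 0.005; let go, it rises.
- tap (a joint): Turn of the bare stem, rad: 0 off, flat facing the hob's +x; grows anticlockwise seen from above, to 3.66. Stiff: takes about 0.04 N m to turn and stays where left, between 0.2 and 2.0 at the start.
- board: Round wooden board, 280 mm in diameter, 18 mm thick, fixed, its handle along its +x (to 244 mm). The knob and the burner head stand on it at least 100 mm apart between centres. Origin: centre of its underside.
- pan_support: Bystander: cast-iron pan support, 200 mm square, 40 mm high, on the worktop to the right of the hob. Origin: centre of its underside.
- bowl: Bystander: white bowl, 130 mm across, 60 mm high. Origin: centre of its underside.
- jar: Bystander: glass jar with a steel lid, 64 mm in diameter, 110 mm high. Origin: centre of its underside.
- spoon: Bystander: steel spoon, 180 mm long along its x. Origin: its middle, at its underside.

How it is judged:
By the outcome, as a careful person would: the job done as asked, in the order asked, and still so for the second after the job is handed in, while the arm keeps its last pose, push and grip.
It also fails if it takes over 64 s, if anything falls off the work surface, if the arm or the gripper's body presses on something with over 40 N, if the wrist force passes 120 N, or if a joint passes its speed limit or range.

ROBOT

A 7-joint arm with a two-finger parallel gripper is mounted at the origin on the work surface. World frame = base frame: x ahead of the robot, y to its left, z up, the work surface at z = 0. Lengths are in m, angles in rad, forces in N, time in s.
With the tool pointing down it reaches from about 0.425 to 0.875 m from the base axis. Payload 4.7 kg.
Tool frame: the origin (TCP) lies midway between the tips of the shut fingers; the grasp point (between the pads) lies 19 mm behind it; z points along the fingers, y is the line along which they close (so a half turn about z gives the same grasp; the last joint's range is limited). The gripper opens to 87 mm and grips with 3 to 60 N. Pads are 19 mm wide; open, the fingers measure 117 mm over their backs; the gripper's body (75 mm by 190 mm) begins 51 mm behind the grasp point.
Start: joints at [1.118, 0.321, -0.07, 1.45, 0.023, 1.371, -0.057], TCP at [0.293, -0.58, 0.223] pointing down, gripper open.
Joint ranges: [-2.86, 2.86], [-0.3, 2.09], [-1.38, 1.24], [0.06, 2.45], [-1.56, 4.7], [0.09, 2.05], [-2.69, 2.69]. Speed limits (rad/s): [2.57, 2.57, 3.14, 3.14, 3.14, 3.14, 3.14].

INTERFACE

Orientations are given as a rotation vector (axis times angle).
In Python, from bench import ctrl gives the robot as it stands. The module is installed in compiled form; this text tells all that it offers.
- The arm moves only by the shell command python3 -m handwheel 'ROWS' [FORCE]. ROWS is JSON, a list of rows, each a list of 7 numbers: the finger opening in m, from 0 to 0.087, then the shift along the tool's x, y, z in m, then the turn, a rotation vector about the tool's x, y, z in degrees. A call has 1 to 12 rows; each row shifts and turns the commanded pose from where the row before left it, along the tool's axes as they then stand; what a row does not reach is not made up. A row lasts 1/8 s, in which the tool goes at most 62.5 mm and 10.7 degrees, less where a joint would pass 70% of its speed; a pose out of reach is approached as far as the arm can. A call is refused whole if a number of a shift passes 0.0625 or a number of a turn 10.7, either way. A call with a gripper value outside its range is refused whole. The fingers move at their own pace and stop on an object; FORCE is the grip in N (left out, the last holds). Time passes only in rows, so rows that do not move let the fingers close. It gives the time, the measured TCP pose, the force, the opening and the grip force at its end, in the units of the state.
- ctrl.get_state(): the state, without advancing time (a new reading comes with each control period).
- ctrl.get_image(name): name is "side" or "top"; returns (picture, depth): 480x640x3 uint8, blue, green, red; 480x640 float32, m along the optical axis (not along the pixel's ray), 0 where there is no reading.
- ctrl.camera_info(name): a dict with "intrinsics" (3x3 intrinsics, pixels), "D" ([k1, k2, p1, p2, k3] as OpenCV has them; the pictures are not rectified), "R" (3x3) and "t" (3): a world point X has camera coordinates R X + t. Camera axes: x right, y down, z forward; pixel columns grow to the right and rows downward; lengths in m; the calibration is good to about 2 mm. A picture is of the moment at which its call begins. camera_info takes no time and is no camera call.
- ctrl.close_job(): hands the job in; it is judged then, once.
The state is a dict: "time": time; "joint_positions": joint angles; "qd": joint speeds; "joint_torque": joint torques, N m; "position": TCP position; "tool_rot": TCP orientation; "ft_force": force on the tool from outside, world axes, zero at the start; "torque": the same for the moment, N m; "grip_width": opening from 0.0 (shut) to 1.0 (fully open); "grip_force": force on a finger pad.
Only numpy, scipy, OpenCV 4.12 (cv2) and the standard library are available. Lean on these libraries where they do the work, as an engineer would, in place of code of your own. Each camera call takes 0.05 s, during which the arm holds its last target. There are 200 camera calls.

## Working session

There is one attempt and no reset: what is moved stays moved. The work goes in short steps, Python scripts to look and compute and a shell command to move; the robot and the scene stay as the last step left them, time stands still between calls to the robot, and variables do not carry over. Pictures are saved under pics/ and viewed, at most 10 in all, crops included, and the job is handed in when it is done.

```bash
mkdir -p pics; cat > h.py <<'E'
import numpy as np,cv2
from bench import ctrl
def grab(n,name=None):
    im,d=ctrl.get_image(n)
    im=np.array(im);d=np.array(d)
    if name: cv2.imwrite('pics/'+name,im); np.save('pics/'+name+'.npy',d)
    return im,d
def cam(n):
    c=ctrl.camera_info(n); return [np.array(c[k],float) for k in('intrinsics','D','R','t')]
def ray(n,uv):
    K,D,R,t=cam(n)
    p=cv2.undistortPoints(np.array(uv,float).reshape(-1,1,2),K,D).reshape(-1,2)
    d=np.c_[p,np.ones(len(p))]@R; return -R.T@t,d
def onplane(n,uv,z):
    o,d=ray(n,uv); return o+d*((z-o[2])/d[:,2])[:,None]
def proj(n,X):
    K,D,R,t=cam(n); return cv2.projectPoints(np.array(X,float).reshape(-1,3),cv2.Rodrigues(R)[0],t,K,D)[0].reshape(-1,2)
E
python3 - <<'E'
from h import *
for n in('top','side'):
    grab(n,n+'1.png'); K,D,R,t=cam(n); print(n,K[0,0],-R.T@t,R[2])
s=ctrl.get_state();print(s)
E
```

```text
top 534.0742430109661 [ 0.36500577 -0.07246156  1.23525308] [ 0.17733869 -0.02070818 -0.98393199]
side 592.6829012738053 [0.15146144 1.01686469 0.87264597] [ 0.28558645 -0.76707603 -0.5744865 ]
{'time': 0.1, 'joint_positions': array([ 1.11811696,  0.32174759, -0.07007714,  1.45156242,  0.02261281,
        1.37082697, -0.05689247]), 'qd': array([ 3.27957210e-03, -5.25227358e-04,  2.57931151e-04, -2.51888462e-03,
        2.14039190e-03, -3.55990062e-05,  1.82919152e-03]), 'joint_torque': array([ 1.43049579e-04, -4.92569876e+01, -4.05533854e-01, -3.13400745e+01,
       -6.42759749e-02,  3.94937466e-02,  6.55022362e-06]), 'position': array([ 0.29222611, -0.58003511,  0.22156696]), 'tool_rot': array([-3.05477097e+00, -7.26235386e-01,  8.05480689e-04]), 'ft_force': array([0.50903744, 0.21703429, 0.15730503]), 'torque': array([ 0.00761071, -0.05402035, -0.00152774]), 'grip_force': 0.0, 'grip_width': 0.999097994192229}
```

View pics/top1.png

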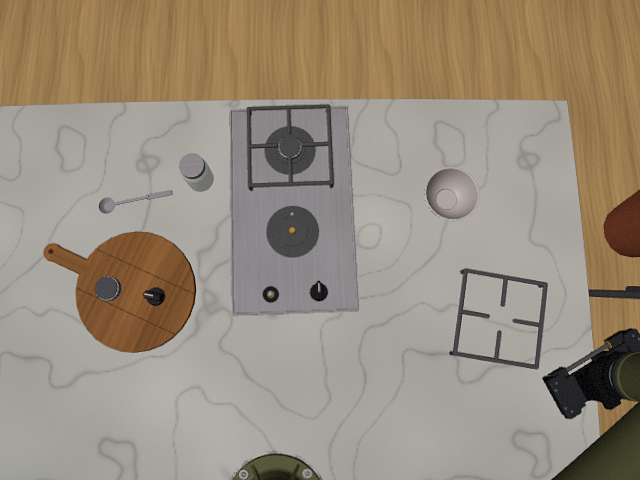

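View pics/side1.png

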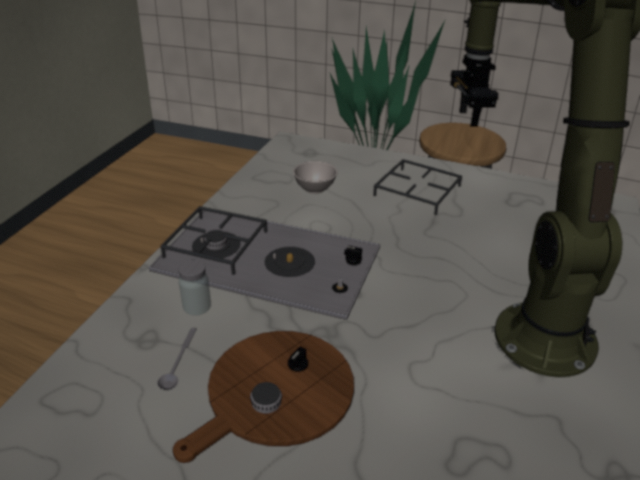

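Top view: burner head at (107,288), knob at (154,296), bare stem at (270,295), and tube at (292,230). Side view: head at (265,397), knob at (298,360), stem at (340,287), and tube at (290,258). Next I'll zoom in on these.

```bash
python3 - <<'E'
from h import *
t=cv2.imread('pics/top1.png');s=cv2.imread('pics/side1.png')
def c(im,u,v,w=25,hh=18,g=True):
    x=cv2.resize(im[v-hh:v+hh,u-w:u+w],None,fx=7.8,fy=7.8,interpolation=cv2.INTER_CUBIC);x=x[:280,:390]
    return cv2.convertScaleAbs(x,alpha=1.6) if g else x
m=np.vstack([np.hstack([c(t,154,296),c(t,270,295)]),np.hstack([c(s,298,360),c(s,340,287)])])
cv2.imwrite('pics/m1.png',m)
# masks
def blob(im,f,box):
    u0,v0,u1,v1=box
    k=f(cv2.cvtColor(im[v0:v1,u0:u1],cv2.COLOR_BGR2HSV)).astype(np.uint8)
    n,l,st,ce=cv2.connectedComponentsWithStats(k); i=1+np.argmax(st[1:,4]); 
    return ce[i]+[u0,v0],st[i]
lo=lambda x:x[...,1]<70
# head cap/body: non-woody
print('head',blob(t,lo,(88,268,126,308)))
print('tube',blob(t,lambda x:(x[...,1]>110)&(x[...,2]>80),(275,215,310,250)))
print('tube side',blob(s,lambda x:(x[...,1]>110)&(x[...,2]>60),(275,245,305,275)))
print('cup',blob(t,lambda x:x[...,2]<110,(262,200,324,262)))
# hob by corner: mask
hs=cv2.cvtColor(t,cv2.COLOR_BGR2HSV)
print(hs[270,245],hs[270,215],hs[200,340],hs[288,107],hs[280,107],hs[296,154],hs[295,270])
d=np.load('pics/top1.png.npy')
for uv in [(107,288),(154,296),(270,295),(292,230),(245,270),(136,320)]:
    print(uv,d[uv[1],uv[0]])
E
```

```text
head (array([107.44618395, 288.037182  ]), array([  7,   8,  26,  25, 511], dtype=int32))
tube (array([291.75675676, 229.91891892]), array([14, 12,  7,  7, 37], dtype=int32))
tube side (array([289.11764706, 257.15686275]), array([11,  8,  7,  9, 51], dtype=int32))
cup (array([292.24133017, 231.3239905 ]), array([   4,    6,   53,   52, 2105], dtype=int32))
[144   9 142] [ 23  13 161] [165   8 136] [107  23  77] [113  14  72] [90 13 38] [137  13 142]
(107, 288) 1.1813656
(154, 296) 1.1730828
(270, 295) 1.1994759
(292, 230) 1.2319429
(245, 270) 1.2320157
(136, 320) 1.1978691
```

View pics/m1.png

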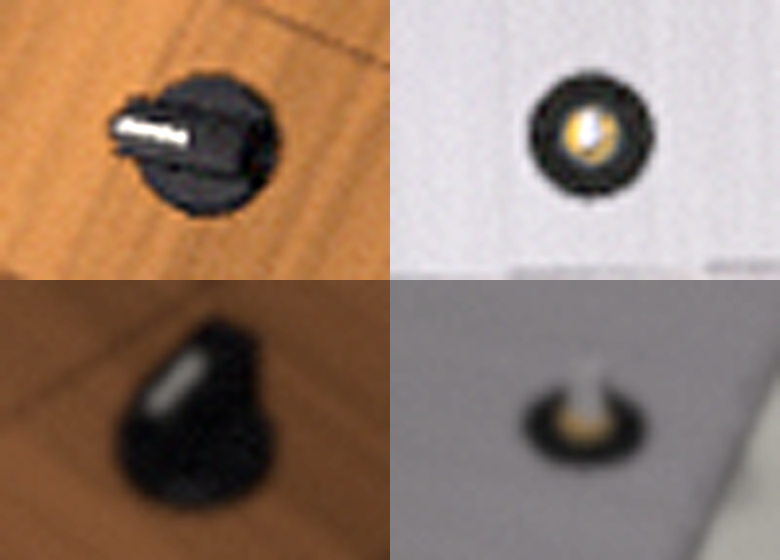

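Top crops: the knob's white line points left and slightly up. The stem sits in a black collar on a brass base, but its flat is only a few pixels across. I'll average frames and measure everything.

```bash
cat > m.py <<'E'
from h import *
A={}
for n in('top','side'):
    fs=[grab(n)[0].astype(float) for _ in range(10)]
    A[n]=np.mean(fs,0); np.save('pics/avg_'+n+'.npy',A[n])
E
python3 m.py; python3 - <<'E'
from h import *
T=np.load('pics/avg_top.npy');S=np.load('pics/avg_side.npy')
def wc(im,box,w):
    u0,v0,u1,v1=box; W=w(im[v0:v1,u0:u1]).astype(float); v,u=np.mgrid[v0:v1,u0:u1]
    return np.array([(W*u).sum(),(W*v).sum()])/W.sum(),W.sum()
g=lambda x:x.mean(-1)
# collar in top: dark ellipse outer contour
def ell(im,box,f,up=8):
    u0,v0,u1,v1=box; p=cv2.resize(im[v0:v1,u0:u1],None,fx=up,fy=up,interpolation=cv2.INTER_CUBIC)
    k=f(p).astype(np.uint8); cs,_=cv2.findContours(k,cv2.RETR_EXTERNAL,cv2.CHAIN_APPROX_NONE)
    c=max(cs,key=cv2.contourArea); h=cv2.convexHull(c); (x,y),(a,b),ang=cv2.fitEllipse(c)
    return np.array([(x+.5)/up-.5+u0,(y+.5)/up-.5+v0]),a/up,b/up,ang
np.set_printoptions(precision=4,suppress=True)
e=ell(T,(255,280,286,311),lambda p:g(p)<85);print('collarT',e,onplane('top',e[0],.012))
c=e[0]
e=ell(S,(322,270,358,304),lambda p:g(p)<48);print('collarS',e,onplane('side',e[0],.012))
e=ell(T,(262,200,324,262),lambda p:g(p)<100);print('cupT',e,onplane('top',e[0],.014))
e=ell(T,(278,216,306,244),lambda p:(p[...,2]-p[...,0])>60);print('tubeT',e,onplane('top',e[0],.028))
e=ell(T,(88,268,128,308),lambda p:(p[...,2]-p[...,0])<35);print('headT',e,onplane('top',e[0],.040),onplane('top',e[0],.03))
e=ell(S,(244,375,288,416),lambda p:(p[...,2]-p[...,0])<12);print('headS',e,onplane('side',e[0],.031))
# knob skirt & line
e=ell(T,(140,283,172,314),lambda p:(p[...,2]-p[...,0])<25);print('knobT',e)
box=(140,283,172,314);u0,v0,u1,v1=box
p=cv2.resize(T[v0:v1,u0:u1],None,fx=8,fy=8,interpolation=cv2.INTER_CUBIC);k=(g(p)>85)&((p[...,2]-p[...,0])<30)
n,l,st,ce=cv2.connectedComponentsWithStats(k.astype(np.uint8)); print(st[1:],ce[1:]/8+[u0,v0])
print('stem gray T\n',np.round(g(T[289:302,263:278])).astype(int));print('b-r\n',np.round((T[...,2]-T[...,0])[289:302,263:278]).astype(int))
print('S\n',np.round(g(S[276:298,331:351])).astype(int));print(np.round((S[...,2]-S[...,0])[276:298,331:351]).astype(int))
E
```

```text
collarT (array([270.316 , 293.9147]), 16.011837005615234, 16.057424545288086, 107.2741928100586) [[0.4642 0.0078 0.012 ]]
collarS (array([339.5201, 287.6948]), 9.563340187072754, 15.459095001220703, 92.6890869140625) [[0.4649 0.0142 0.012 ]]
cupT (array([292.2448, 231.2236]), 51.38203811645508, 52.360015869140625, 80.94869995117188) [[ 0.6093 -0.0436  0.014 ]]
tubeT (array([291.8103, 229.8934]), 6.157491207122803, 6.5817155838012695, 25.560203552246094) [[ 0.6097 -0.0429  0.028 ]]
headT (array([107.5377, 288.1437]), 24.992006301879883, 26.535812377929688, 77.56187438964844) [[0.4785 0.3742 0.04  ]] [[0.4794 0.3779 0.03  ]]
headS (array([265.6387, 397.3897]), 30.37372589111328, 30.764850616455078, 52.08219909667969) [[0.4803 0.3827 0.031 ]]
knobT (array([154.2779, 296.0204]), 17.21835708618164, 20.381874084472656, 99.9870376586914)
[[  30   80   75   30 1179]] [[148.4757 294.7925]]
stem gray T
 [[133  88  34  24  27  27  26  28  29  28  29  27  22  36 105]
 [ 99  32  25  27  27  32  45  59  56  42  30  29  25  23  53]
 [ 67  22  26  25  37  68 107 132 104  69  53  30  26  27  18]
 [ 3
[... 3528 characters left out ...]
 1  0]
 [ 1  0  0  0  3 15 29 37 34 29 25 22 14  3  1  0  0  1  1  1]
 [ 0  0  0  1  2  9 21 32 35 32 28 20 10  2  0  0  0  0  1  1]
 [ 1  0  0  0  0  3  9 16 21 21 17 11  5  1  0  0  0  1  0  1]
 [ 0  1  1  0  0  1  2  5  8  8  6  3  0  0  0  0  1  0  1  1]
 [ 1  0  1  1  1  1  1  1  1  1  1  0  1  0  1  1  1  1  1  1]
 [ 1  1  1  1  1  1  0  1  0  0  0  1  1  1  1  1  1  1  1  1]
 [ 1  1  1  1  1  1  1  1  1  1  1  1  1  1  1  1  1  1  1  1]
 [ 1  0  1  0  1  1  0  1  1  1  0  1  1  1  1  1  1  1  1  1]
 [ 1  1  0  1  1  1  1  0  1  1  0  0  1  1  1  1  1  1  1  1]
 [ 1  1  1  1  1  1  1  1  1  1  1  0  1  1  1  1  1  1  1  1]
 [ 1  1  1  1  0  1  1  1  1  1  1  1  1  1  1  1  1  1  1  1]]
```

```bash
cat > plan.py <<'E'
import sys
from h import *
from scipy.spatial.transform import Rotation as Ro
def show(tgt,closing=None):
    s=ctrl.get_state(); R=Ro.from_rotvec(s['tool_rot']); M=R.as_matrix()
    print('t %.2f pos'%s['time'],np.round(s['position'],4),'closing deg %.2f'%np.degrees(np.arctan2(M[1,1],M[0,1])),'tilt',np.round(M[:2,2],4),'F',np.round(s['ft_force'],1),'w %.4f g %.1f'%(s['grip_width']*.087,s['grip_force']),'q1,q7',np.round(s['joint_positions'][[0,6]],2))
    if closing is not None:
        a=closing-np.degrees(np.arctan2(M[1,1],M[0,1])); a=(a+90)%180-90; print('tool z turn %.2f'%-a)
    print('tool shift mm',np.round(1000*M.T@(np.array(tgt)-s['position']),1))
if __name__=='__main__':
    v=[float(x) for x in sys.argv[1:]]; show(v[:3],v[3] if len(v)>3 else None)
E
python3 - <<'E'
from h import *
from scipy.optimize import least_squares
np.set_printoptions(precision=4,suppress=True)
T=np.load('pics/avg_top.npy');S=np.load('pics/avg_side.npy');g=lambda x:x.mean(-1)
def up(im,b,f=8): return cv2.resize(im[b[1]:b[3],b[0]:b[2]],None,fx=f,fy=f,interpolation=cv2.INTER_CUBIC)
b=(140,283,172,314);p=up(T,b)
# white line
k=((g(p)>85)&((p[...,2]-p[...,0])<30)).astype(np.uint8);v,u=np.nonzero(k);W=onplane('top',np.c_[(u+.5)/8-.5+b[0],(v+.5)/8-.5+b[1]],.050)
c=W.mean(0);_,s,V=np.linalg.svd(W-c);d=V[0]*np.sign(V[0][1]);print('line c',c,'ang',np.degrees(np.arctan2(d[1],d[0])),s[:2]/len(W)**.5)
# skirt silhouette
k=((p[...,2]-p[...,0])<25).astype(np.uint8);cs,_=cv2.findContours(k,cv2.RETR_EXTERNAL,cv2.CHAIN_APPROX_NONE);C=max(cs,key=cv2.contourArea)[:,0]
P=onplane('top',np.c_[(C[:,0]+.5)/8-.5+b[0],(C[:,1]+.5)/8-.5+b[1]],.025)
c0=np.array([.475,.271]);
for i in range(5):
    Q=P[((P[:,1]<c0[1]+.008))]
    r=least_squares(lambda x:np.hypot(Q[:,0]-x[0],Q[:,1]-x[1])-.021,c0);c0=r.x
print('knob centre(z.025)',c0,'rms',np.sqrt(np.mean(r.fun**2)))
n=np.array([-d[1],d[0]]);print('line offset from centre mm',1e3*(c[:2]-c0)@n[:2] if 0 else 1e3*np.dot(c[:2]-c0,[-d[1],d[0]]))
# stem
ax=np.array([.4642,.0078]);print('axis px z .012,.033',proj('top',[[*ax,.012],[*ax,.033]]))
q=onplane('top',[[269,291],[269,296]],.033);d=q[0]-q[1];print('image-up heading',np.degrees(np.arctan2(d[1],d[0])))
# hob edges in top: left & right by hue difference
L=[];
G=g(T);
from scipy.ndimage import gaussian_filter1d
for rng,name in(((222,242),'L'),((345,365),'R')):
    pts=[]
    for r in range(195,300,2):
        prof=np.diff(gaussian_filter1d(T[r-1:r+2,rng[0]:rng[1]].mean(0).mean(-1),1)); i=np.argmax(np.abs(prof));pts.append((rng[0]+i+.5,r))
    X=onplane('top',pts,.010)
    cc=np.polyfit(X[:,0],X[:,1],1)
    for _ in range(3):
        e=np.abs(np.polyval(cc,X[:,0])-X[:,1]);m=e<max(.002,np.median(e)*2);cc=np.polyfit(X[m,0],X[m,1],1)
    print(name,'edge yaw',np.degrees(np.arctan(cc[0])),'n',m.sum(),'y at x=.46,.61',np.polyval(cc,[.4642,.6093]))
# side vs top
for nm,X in(('tube',[.6097,-.0429,.022]),('collar',[*ax,.012]),('cup',[.6093,-.0436,.014])): print(nm,proj('side',[X]))
E
```

```text
line c [0.4629 0.2779 0.05  ] ang 77.96829820117011 [0.006  0.0013]
knob centre(z.025) [0.4606 0.2696] rms 0.0007011308723691663
line offset from centre mm -0.539283331978947
axis px z .012,.033 [[270.3164 293.9086]
 [269.702  293.159 ]]
image-up heading -0.0896041451841878
L edge yaw 1.2028300433412649 n 51 y at x=.46,.61 [0.0983 0.1013]
R edge yaw 1.466480698733265 n 52 y at x=.46,.61 [-0.1929 -0.1892]
tube [[290.6785 256.4981]]
collar [[340.704  286.1051]]
cup [[290.9874 259.0298]]
```

```bash
python3 plan.py .56 -.25 .26 91.3; python3 -m handwheel '[[0.087,0,0,-0.03,0,0,8.9],[0.087,0,0,-0.01,0,0,8.9],[0.087,0,0,0,0,0,8]]'; python3 plan.py .56 -.25 .26 91.3;python3 plan.py .56 .2 .26 91.3
```

```text
t 1.10 pos [ 0.2925 -0.5805  0.2226] closing deg -63.26 tilt [-0.     -0.0001] F [-0.  -0.4 -0.2] w 0.0871 g 0.0 q1,q7 [ 1.12 -0.06]
tool z turn 25.44
tool shift mm [ 387.6 -174.8  -37.5]
time: 1.48
position: [0.2928, -0.5811, 0.2641]
tool_rot: [3.139, 0.018, 0.002]
ft_force: [0.0, 0.2, -0.7]
grip_width: 0.999
grip_force: 0.0
t 1.48 pos [ 0.2928 -0.5811  0.2641] closing deg -89.33 tilt [ 0.0012 -0.0023] F [ 0.   0.2 -0.7] w 0.0870 g 0.0 q1,q7 [ 1.07 -0.5 ]
tool z turn -0.63
tool shift mm [ 271.1 -327.9    3.7]
t 1.48 pos [ 0.2928 -0.5811  0.2641] closing deg -89.33 tilt [ 0.0012 -0.0023] F [ 0.   0.2 -0.7] w 0.0870 g 0.0 q1,q7 [ 1.07 -0.5 ]
tool z turn -0.63
tool shift mm [ 276.4 -777.9    2.7]
```

```bash
python3 -m handwheel '[[0.087,0.035,-0.035,0,0,0,0],[0.087,0.035,-0.035,0,0,0,0],[0.087,0.035,-0.035,0,0,0,0],[0.087,0.035,-0.035,0,0,0,0],[0.087,0.035,-0.035,0,0,0,0],[0.087,0.035,-0.035,0,0,0,0],[0.087,0.035,-0.04,0,0,0,0],[0.087,0.02,-0.04,0,0,0,0],[0.087,0,-0.04,0,0,0,0],[0.087,0,-0.04,0,0,0,0],[0.087,0,-0.04,0,0,0,0],[0.087,0,-0.04,0,0,0,0]]'; python3 plan.py .479 .376 .10 91.3
```

```text
time: 2.98
position: [0.55, -0.1248, 0.2627]
tool_rot: [3.141, 0.026, 0.001]
ft_force: [0.3, 0.3, -0.5]
grip_width: 0.997
grip_force: 0.0
t 2.98 pos [ 0.55   -0.1248  0.2627] closing deg -89.06 tilt [ 0.0004 -0.0003] F [ 0.3  0.3 -0.5] w 0.0868 g 0.0 q1,q7 [ 0.48 -1.41]
tool z turn -0.36
tool shift mm [ -62.8 -502.   162.5]
```

```bash
python3 -m handwheel '[[0.087,0,-0.042,0,0,0,0],[0.087,0,-0.042,0,0,0,0],[0.087,0,-0.042,0,0,0,0],[0.087,0,-0.042,0,0,0,0],[0.087,0,-0.042,0,0,0,0],[0.087,0,-0.042,0,0,0,0],[0.087,-0.008,-0.042,0,0,0,0],[0.087,-0.015,-0.042,0.01,0,0,0],[0.087,-0.015,-0.042,0.02,0,0,0],[0.087,-0.015,-0.042,0.02,0,0,0],[0.087,-0.01,-0.042,0.03,0,0,0],[0.087,0,-0.04,0.02,0,0,-0.3]]'; python3 -m handwheel '[[0.087,0,0,0,0,0,0],[0.087,0,0,0,0,0,0]]'; python3 plan.py .479 .376 .10 91.3
python3 - <<'E'
from h import *
t,_=grab('top','top2.png');s,_=grab('side','side2.png')
c=lambda im,u,v:cv2.resize(im[max(v-70,0):max(v-70,0)+140,max(u-95,0):max(u-95,0)+190],(760,560))[:,:400] if 0 else cv2.resize(im[max(v-75,0):max(v-75,0)+150,max(u-65,0):max(u-65,0)+130],(400,461),interpolation=cv2.INTER_CUBIC)
cv2.imwrite('pics/m2.png',cv2.convertScaleAbs(np.hstack([c(t,107,288),c(s,275,370)]),alpha=1.5))
E
```

```text
time: 4.47
position: [0.4776, 0.3759, 0.1616]
tool_rot: [3.141, 0.036, -0.0]
ft_force: [0.1, -0.2, 0.9]
grip_width: 1.001
grip_force: 0.0
time: 4.72
position: [0.4792, 0.3741, 0.1627]
tool_rot: [3.141, 0.033, 0.0]
ft_force: [-0.3, 0.0, -0.4]
grip_width: 1.001
grip_force: 0.0
t 4.72 pos [0.4792 0.3741 0.1627] closing deg -88.78 tilt [ 0.0003 -0.0007] F [-0.3  0.  -0.4] w 0.0871 g 0.0 q1,q7 [-0.15 -2.42]
tool z turn -0.08
tool shift mm [-0.2 -2.  62.7]
```

View pics/m2.png

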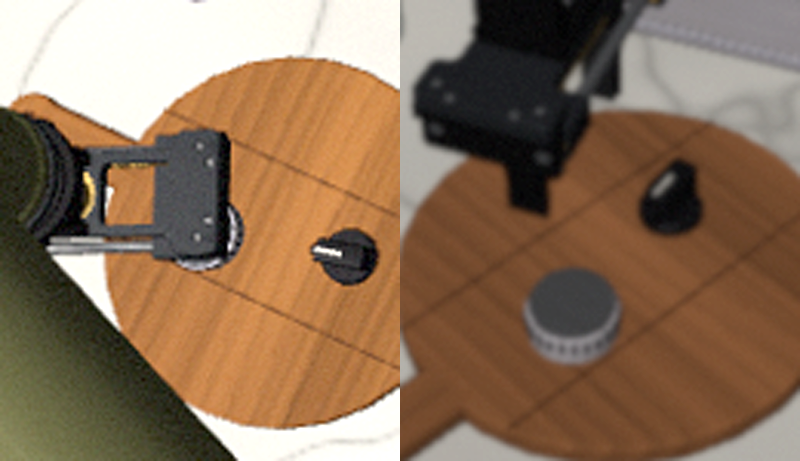

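Head is still centred under the gripper: (107,288) top, (275,372) side. Descending.

```bash
python3 -m handwheel '[[0.087,0,-0.001,0.035,0,0,0],[0.087,0,-0.001,0.035,0,0,0],[0.087,0,0,0.03,0,0,0],[0.087,0,0,0.02,0,0,0],[0.087,0,0,0.015,0,0,0],[0.087,0,0,0.005,0,0,0],[0.087,0,0,0,0,0,0],[0.05,0,0,0,0,0,0],[0.05,0,0,0,0,0,0],[0.05,0,0,0,0,0,0],[0.05,0,0,0,0,0,0],[0.05,0,0,0,0,0,0]]' 25; python3 plan.py .479 .376 .023 91.3
```

```text
time: 6.32
position: [0.4789, 0.3771, 0.0228]
tool_rot: [-3.141, -0.034, -0.001]
ft_force: [0.4, 0.0, 0.9]
grip_width: 0.639
grip_force: 25.0
t 6.33 pos [0.4789 0.3771 0.0228] closing deg -88.75 tilt [0.0004 0.0005] F [0.4 0.  0.9] w 0.0556 g 25.0 q1,q7 [-0.2 -2.5]
tool z turn -0.05
tool shift mm [ 0.1  1.1 -0.2]
```

```bash
python3 -m handwheel '[[0.05,0,0,-0.01,0,0,0],[0.05,0,0,-0.03,0,0,0],[0.05,0,0,-0.04,0,0,0],[0.05,0.01,0.03,-0.02,0,0,0],[0.05,0.015,0.04,0,0,0,0],[0.05,0.015,0.04,0,0,0,0],[0.05,0.015,0.04,0,0,0,0],[0.05,0.015,0.04,0,0,0,0],[0.05,0.015,0.04,0,0,0,0],[0.05,0.015,0.04,0,0,0,0],[0.05,0.01,0.04,0,0,0,0],[0.05,0.01,0.04,0,0,0,0]]'; python3 plan.py .6095 -.0433 .05 91.3
```

```text
time: 7.82
position: [0.6063, 0.028, 0.1228]
tool_rot: [3.141, 0.034, -0.0]
ft_force: [-0.0, -0.1, -2.0]
grip_width: 0.64
grip_force: 25.0
t 7.83 pos [0.6063 0.028  0.1228] closing deg -88.75 tilt [-0.0003 -0.0002] F [-0.  -0.1 -2. ] w 0.0557 g 25.0 q1,q7 [ 0.33 -1.77]
tool z turn -0.05
tool shift mm [ 1.7 71.4 72.8]
```

```bash
python3 -m handwheel '[[0.05,0.001,0.03,0,0,0,0],[0.05,0.0005,0.03,0,0,0,0],[0.05,0,0.01,0,0,0,0],[0.05,0,0,0.03,0,0,0],[0.05,0,0,0.02,0,0,0],[0.05,0,0,0.01,0,0,0],[0.05,0,0,0,0,0,0],[0.05,0,0,0,0,0,0]]'; for i in 1 2 3; do python3 -m handwheel '[[0.05,0,0,0,0,0,0]]'|sed -n 2p;done; python3 plan.py .6095 -.0433 .035 91.3
python3 - <<'E'
from h import *
t,_=grab('top','top3.png');s,_=grab('side','side3.png')
c=lambda im,u,v:cv2.resize(im[v-45:v+45,u-40:u+40],(400,450),interpolation=cv2.INTER_CUBIC)
cv2.imwrite('pics/m3.png',cv2.convertScaleAbs(np.hstack([c(t,292,231),c(s,290,250)]),alpha=1.5))
E
```

```text
time: 8.82
position: [0.6101, -0.0402, 0.0634]
tool_rot: [3.141, 0.035, 0.002]
ft_force: [-0.4, -0.4, -1.3]
grip_width: 0.639
grip_force: 25.0
position: [0.61, -0.0405, 0.0635]
position: [0.6097, -0.0406, 0.0631]
position: [0.6095, -0.0406, 0.0628]
t 9.20 pos [ 0.6095 -0.0406  0.0628] closing deg -88.76 tilt [ 0.0004 -0.0002] F [ 0.2  0.5 -2.2] w 0.0558 g 25.0 q1,q7 [ 0.41 -1.68]
tool z turn -0.06
tool shift mm [-0.   2.7 27.8]
```

View pics/m3.png

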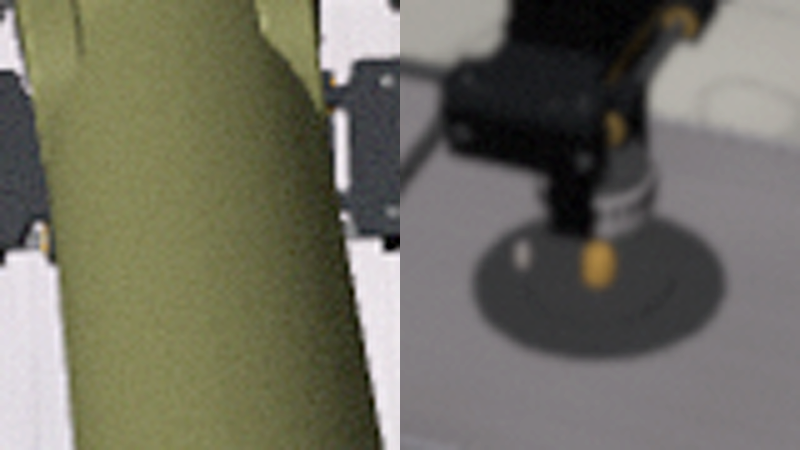

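The side crop shows the head at (620,200) hovering just behind and above the brass tube at (598,263). I'll lower it gently while watching the force.

```bash
python3 -m handwheel '[[0.05,0,0.002,0.015,0,0,0],[0.05,0,0,0.013,0,0,0],[0.05,0,0,0,0,0,0]]'|sed -n '2p;4p'; for i in 1 2 3; do python3 -m handwheel '[[0.05,0,0,0.002,0,0,0],[0.05,0,0,0.001,0,0,0]]'|sed -n '2p;4p';done
```

```text
position: [0.6081, -0.0426, 0.0326]
ft_force: [0.1, 0.1, -2.0]
position: [0.6094, -0.0425, 0.0316]
ft_force: [0.1, 0.3, -1.3]
position: [0.6094, -0.0426, 0.0285]
ft_force: [-0.0, -0.2, -1.6]
position: [0.6093, -0.0426, 0.0254]
ft_force: [0.2, 0.4, -1.6]
```

```bash
for i in 1 2; do python3 -m handwheel '[[0.05,0,0,0.002,0,0,0],[0.05,0,0,0.001,0,0,0]]'|sed -n '2p;4p';done;  python3 -m handwheel '[[0.05,0,0,0.001,0,0,0],[0.05,0,0,0,0,0,0]]'|sed -n '2p;4p'
```

```text
position: [0.6092, -0.0425, 0.0223]
ft_force: [0.5, -0.0, -2.8]
position: [0.6093, -0.0425, 0.0194]
ft_force: [-0.2, 0.7, -1.8]
position: [0.6094, -0.0425, 0.0187]
ft_force: [-1.1, -1.2, 0.3]
```

```bash
python3 -m handwheel '[[0.05,0,0,0.001,0,0,0],[0.05,0,0,0,0,0,0]]'|sed -n '2p;4p'; python3 -m handwheel '[[0.07,0,0,0,0,0,0],[0.07,0,0,0,0,0,0],[0.07,0,0,0,0,0,0],[0.07,0,0,-0.02,0,0,0],[0.07,0,0,-0.04,0,0,0],[0.07,0,0,-0.05,0,0,0],[0.07,-0.01,-0.04,-0.02,0,0,0],[0.07,-0.02,-0.05,0,0,0,0],[0.07,-0.02,-0.05,0,0,0,0],[0.07,-0.02,-0.05,0,0,0,0],[0.07,0,0,0,0,0,0]]'; python3 plan.py .4606 .2696 .10 167.97
python3 - <<'E'
from h import *
t,_=grab('top','top4.png');s,_=grab('side','side4.png')
c=lambda im,u,v:cv2.resize(im[v-45:v+45,u-40:u+40],(400,450),interpolation=cv2.INTER_CUBIC)
cv2.imwrite('pics/m4.png',cv2.convertScaleAbs(np.hstack([c(t,292,231),c(s,290,250)]),alpha=1.5))
E
```

```text
position: [0.6094, -0.0426, 0.0187]
ft_force: [-3.5, 0.3, 7.4]
time: 12.8
position: [0.5334, 0.152, 0.1495]
tool_rot: [-3.139, -0.049, -0.003]
ft_force: [0.7, 0.5, 0.2]
grip_width: 0.802
grip_force: 0.0
t 12.80 pos [0.5334 0.152  0.1495] closing deg -88.22 tilt [0.0018 0.0021] F [0.7 0.5 0.2] w 0.0698 g 0.0 q1,q7 [ 0.22 -1.97]
tool z turn -76.19
tool shift mm [ -69.2 -119.7   49.6]
```

View pics/m4.png

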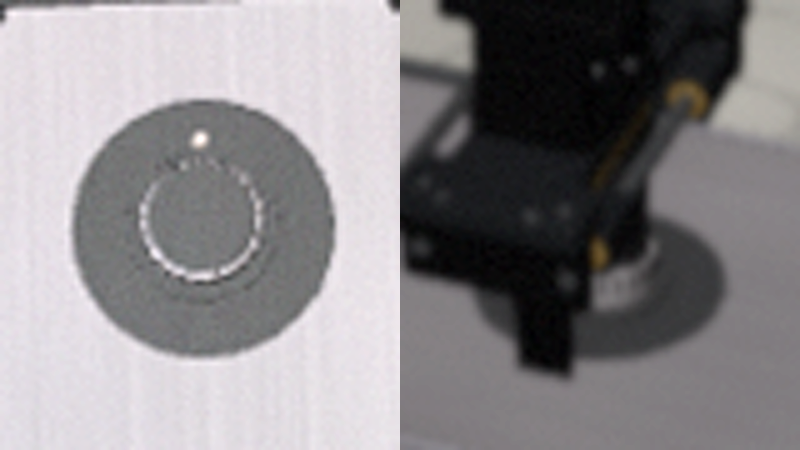

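The top crop shows the head seated flat and concentric with the cup, with the pin clear beside it. Next is the knob.

```bash
python3 -m handwheel '[[0.05,0,0,0,0,0,-9.5],[0.05,0,0,0,0,0,-9.5],[0.05,0,0,0,0,0,-9.5],[0.05,0,0,0,0,0,-9.5],[0.05,0,0,0,0,0,-9.5],[0.05,0,0,0,0,0,-9.5],[0.05,0,0,0,0,0,-9.5],[0.05,0,0,0,0,0,-9.5],[0.05,0,0,0,0,0,0]]'|tail -0; python3 plan.py .4606 .271 .10 167.97
```

```text
t 14.03 pos [0.5361 0.144  0.1478] closing deg -13.03 tilt [ 0.0004 -0.0004] F [-0.1  0.1  0.2] w 0.0497 g 0.0 q1,q7 [ 0.36 -0.68]
tool z turn -1.00
tool shift mm [ 106.7 -102.2   47.7]Exception ignored on flushing sys.stdout:
BrokenPipeError: [Errno 32] Broken pipe
```

```bash
python3 -m handwheel '[[0.05,0.03,-0.03,0,0,0,-1],[0.05,0.03,-0.03,0,0,0,0],[0.05,0.03,-0.03,0.02,0,0,0],[0.05,0.016,-0.012,0.027,0,0,0],[0.05,0,0,0,0,0,0],[0.05,0,0,0,0,0,0]]'|sed -n 1p; python3 plan.py .4606 .271 .029 167.97
```

```text
time: 14.78
t 14.78 pos [0.4591 0.2696 0.1013] closing deg -11.96 tilt [ 0.001  -0.0003] F [ 0.9 -0.1  0.5] w 0.0502 g 0.0 q1,q7 [ 0.17 -0.96]
tool z turn 0.07
tool shift mm [ 1.7  1.1 72.3]
```

```bash
python3 -m handwheel '[[0.05,0.001,0.0005,0.03,0,0,0],[0.05,0,0,0.025,0,0,0],[0.05,0,0,0.012,0,0,0],[0.05,0,0,0.004,0,0,0],[0.05,0,0,0,0,0,0]]'|sed -n '2p;4p'; python3 plan.py .4606 .271 .029 167.97;  python3 -m handwheel '[[0.01,0,0,0,0,0,0],[0.01,0,0,0,0,0,0],[0.01,0,0,0,0,0,0],[0.01,0,0,0,0,0,0],[0.01,0,0,0,0,0,0]]' 40; python3 plan.py .4606 .271 .029 167.97; python3 -c "
from h import *
grab('side','side5.png')"
```

```text
position: [0.4591, 0.2717, 0.0302]
ft_force: [-0.3, -0.1, -0.3]
t 15.40 pos [0.4591 0.2717 0.0302] closing deg -11.80 tilt [0.0011 0.0003] F [-0.3 -0.1 -0.3] w 0.0500 g 0.0 q1,q7 [ 0.12 -1.04]
tool z turn 0.23
tool shift mm [-0.4  1.6  1.2]
time: 16.02
position: [0.4586, 0.2717, 0.0297]
tool_rot: [2.437, 1.982, 0.001]
ft_force: [-0.0, -1.2, 1.9]
grip_width: 0.201
grip_force: 40.0
t 16.02 pos [0.4586 0.2717 0.0297] closing deg -11.76 tilt [0.0007 0.    ] F [-0.  -1.2  1.9] w 0.0175 g 40.0 q1,q7 [ 0.12 -1.04]
tool z turn 0.27
tool shift mm [-0.3  2.1  0.7]
```

```bash
python3 -m handwheel '[[0.01,0,0,-0.01,0,0,0],[0.01,0,0,-0.03,0,0,0],[0.01,0,0,-0.03,0,0,-6],[0.01,0,0,0,0,0,-5.8],[0.01,-0.03,0,0,0,0,0],[0.01,-0.04,0,0,0,0,0],[0.01,-0.04,0,0,0,0,0],[0.01,-0.04,0,0,0,0,0],[0.01,-0.04,0.003,0,0,0,0],[0.01,-0.04,0.003,0,0,0,0],[0.01,-0.03,0,0,0,0,0],[0.01,0,0,0,0,0,0]]' | sed -n 1p; python3 -m handwheel '[[0.01,0,0,0,0,0,0],[0.01,0,0,0,0,0,0]]'|sed -n '2p'; python3 plan.py .464 .0095 .065 0
```

```text
time: 17.58
position: [0.4645, 0.0132, 0.0997]
t 17.82 pos [0.4645 0.0132 0.0997] closing deg 0.18 tilt [0.0001 0.0003] F [-0.6  0.5 -0.9] w 0.0181 g 40.0 q1,q7 [ 0.64 -0.12]
tool z turn 0.18
tool shift mm [-3.7 -0.5 34.7]
```

```bash
python3 -m handwheel '[[0.01,-0.0035,-0.0005,0.02,0,0,0],[0.01,0,0,0.02,0,0,0],[0.01,0,0,0,0,0,0],[0.01,0,0,0,0,0,0]]'|sed -n 2p; for i in 1 2 3; do python3 -m handwheel '[[0.01,0,0,0,0,0,0]]'|sed -n 2p; done
python3 - <<'E'
from h import *
t,_=grab('top','top6.png');s=np.mean([grab('side')[0].astype(float) for _ in range(6)],0).astype(np.uint8);cv2.imwrite('pics/side6.png',s)
c=lambda im,u,v:cv2.resize(im[v-30:v+30,u-26:u+26],(390,450),interpolation=cv2.INTER_CUBIC)
cv2.imwrite('pics/m6.png',np.hstack([cv2.convertScaleAbs(c(t,270,294),alpha=1.5),cv2.convertScaleAbs(c(s,340,278),alpha=2.2)]))
print(proj('side',[[.4642,.0088,.033],[.4642,.0088,.0413],[.4642,.0088,.012]]))
E
```

```text
position: [0.4645, 0.009, 0.0602]
position: [0.4648, 0.0085, 0.0604]
position: [0.4645, 0.0082, 0.0602]
position: [0.4642, 0.0082, 0.0599]
[[340.89149453 279.19416505]
 [341.0228116  276.32425257]
 [340.5627445  286.36217355]]
```

View pics/m6.png

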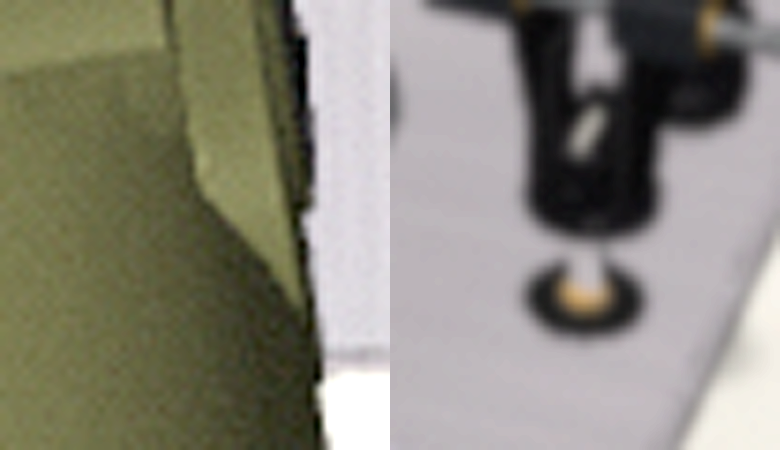

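Side crop: the skirt is centred near column 594 and the collar near 584, so the knob is slightly to the right. I'll measure the offset.

```bash
python3 - <<'E'
from h import *
s=cv2.imread('pics/side6.png').astype(float).mean(-1);S0=np.load('pics/avg_side.npy').mean(-1)
def edges(im,r,u0,u1,th):
    x=np.arange(u0,u1);v=im[r,u0:u1];lo=np.nonzero(v<th)[0];i,j=lo[0],lo[-1]
    return x[i]-(th-v[i])/(v[i-1]-v[i]), x[j]+(th-v[j])/(v[j+1]-v[j])
for r in range(269,279): a,b=edges(s,r,326,356,50);print(r,round(a,2),round(b,2),'mid %.2f w %.2f'%((a+b)/2,b-a))
print('collar')
for r in range(284,291): a,b=edges(s,r,325,356,50);print(r,'mid %.2f w %.2f'%((a+b)/2,b-a))
K,D,R,t=cam('side');print('right dir',R[0])
p=proj('side',[[.4642,.0088,z] for z in(.012,.033,.048,.056)]);print(p-p[0])
st=ctrl.get_state();print(st['position'])
# stem shaft midpoint on original image
for r in range(281,285):
    v=S0[r,333:348];print(r,np.round(v,0))
E
```

```text
269 331.87 349.31 mid 340.59 w 17.44
270 331.86 349.15 mid 340.50 w 17.30
271 331.78 349.23 mid 340.51 w 17.45
272 331.65 349.45 mid 340.55 w 17.79
273 331.53 349.56 mid 340.54 w 18.02
274 331.57 349.51 mid 340.54 w 17.95
275 331.78 349.4 mid 340.59 w 17.62
276 332.27 349.12 mid 340.69 w 16.85
277 333.07 348.53 mid 340.80 w 15.46
278 334.33 347.48 mid 340.91 w 13.15
collar
284 mid 339.25 w 11.50
285 mid 339.31 w 13.91
286 mid 339.37 w 15.12
287 mid 339.45 w 15.67
288 mid 339.54 w 15.62
289 mid 339.66 w 14.82
290 mid 339.79 w 13.48
right dir [-0.93446015 -0.35590734  0.01068576]
[[  0.           0.        ]
 [  0.32875003  -7.16800851]
 [  0.56664596 -12.3700073 ]
 [  0.69458161 -15.17275901]]
[0.4639621  0.00820641 0.05949781]
281 [79. 79. 78. 76. 76. 79. 83. 84. 80. 72. 74. 78. 80. 81. 81.]
282 [77. 74. 69. 64. 66. 75. 81. 82. 75. 64. 64. 72. 77. 79. 81.]
283 [69. 61. 51. 45. 54. 71. 80. 82. 75. 56. 48. 56. 66. 74. 79.]
284 [53. 41. 31. 31. 49. 70. 80. 82. 76. 53. 34. 35. 47. 61. 72.]
```

```bash
python3 -m handwheel '[[0.01,0.0005,0.0008,0.006,0,0,0],[0.01,0,0,0.006,0,0,0],[0.01,0,0,0,0,0,0]]'|sed -n '2p;4p'; for i in 1 2 3 4; do python3 -m handwheel '[[0.01,0,0,0.0015,0,0,0],[0.01,0,0,0,0,0,0]]'|sed -n '2p;4p'; done
```

```text
position: [0.4641, 0.0088, 0.0467]
ft_force: [-0.4, -0.2, -0.2]
position: [0.4648, 0.0087, 0.046]
ft_force: [0.7, 0.1, -0.8]
position: [0.4648, 0.0087, 0.0445]
ft_force: [-0.3, -0.0, -0.8]
position: [0.4648, 0.0087, 0.043]
ft_force: [-0.3, -0.4, -0.6]
position: [0.4648, 0.009, 0.0415]
ft_force: [-0.3, 1.0, -1.4]
```

```bash
for i in 1 2 3 4 5; do python3 -m handwheel '[[0.01,0,0,0.001,0,0,0],[0.01,0,0,0.001,0,0,0],[0.01,0,0,0,0,0,0]]'|sed -n '2p;4p'; done; python3 -c "
from bench import ctrl;print(ctrl.get_state()['torque'])"
```

```text
position: [0.4648, 0.009, 0.0394]
ft_force: [0.6, 1.6, -0.8]
position: [0.4648, 0.009, 0.0375]
ft_force: [0.8, 1.9, -0.0]
position: [0.4649, 0.0089, 0.0355]
ft_force: [0.5, 3.7, 0.1]
position: [0.4648, 0.0089, 0.0335]
ft_force: [0.6, 3.4, -0.1]
position: [0.4648, 0.009, 0.0315]
ft_force: [0.7, 4.6, 1.3]
[ 0.98466358 -0.16330953  0.0075251 ]
```

```bash
python3 -m handwheel '[[0.01,0.0005,0,0,0,0,0],[0.01,0,0,0,0,0,0]]'|sed -n '2p;4p'; for i in 1 2 3 4; do python3 -m handwheel '[[0.01,0,0,0.001,0,0,0],[0.01,0,0,0.0005,0,0,0],[0.01,0,0,0,0,0,0]]'|sed -n '2p;4p'; done
```

```text
position: [0.4648, 0.009, 0.0315]
ft_force: [0.6, 3.5, 0.1]
position: [0.4647, 0.009, 0.0299]
ft_force: [0.7, 2.3, -0.2]
position: [0.4647, 0.0091, 0.0286]
ft_force: [-1.1, 2.3, 1.8]
position: [0.4648, 0.0091, 0.0271]
ft_force: [-2.0, 2.7, 3.3]
position: [0.4648, 0.0091, 0.0256]
ft_force: [-1.7, 1.5, 4.9]
```

```bash
for i in 1 2 3 4; do python3 -m handwheel '[[0.01,0,0,0.001,0,0,0],[0.01,0,0,0,0,0,0]]'|sed -n '2p;4p;5p'; done
```

```text
position: [0.4648, 0.0091, 0.0246]
ft_force: [-2.2, 1.2, 5.4]
grip_width: 0.202
position: [0.4648, 0.0092, 0.0241]
ft_force: [-2.9, 1.1, 10.7]
grip_width: 0.205
position: [0.4649, 0.0091, 0.0239]
ft_force: [-7.2, 1.4, 19.1]
grip_width: 0.204
position: [0.465, 0.0091, 0.0237]
ft_force: [-8.9, 1.5, 27.2]
grip_width: 0.205
```

```bash
python3 -m handwheel '[[0.01,0,0,-0.0008,0,0,0],[0.01,0,0,0,0,0,0],[0.01,0,0,0,0,0,0],[0.01,0,0,0,0,0,0]]'; python3 - <<'E'
from h import *
t,_=grab('top','top7.png');s,_=grab('side','side7.png')
cv2.imwrite('pics/m7.png',cv2.convertScaleAbs(cv2.resize(s[215:325,240:390],(750,550),interpolation=cv2.INTER_CUBIC),alpha=2.2))
E
```

```text
time: 25.55
position: [0.465, 0.0091, 0.0239]
tool_rot: [2.22, 2.222, -0.002]
ft_force: [-6.3, 3.0, 19.3]
grip_width: 0.202
grip_force: 40.0
```

View pics/m7.png

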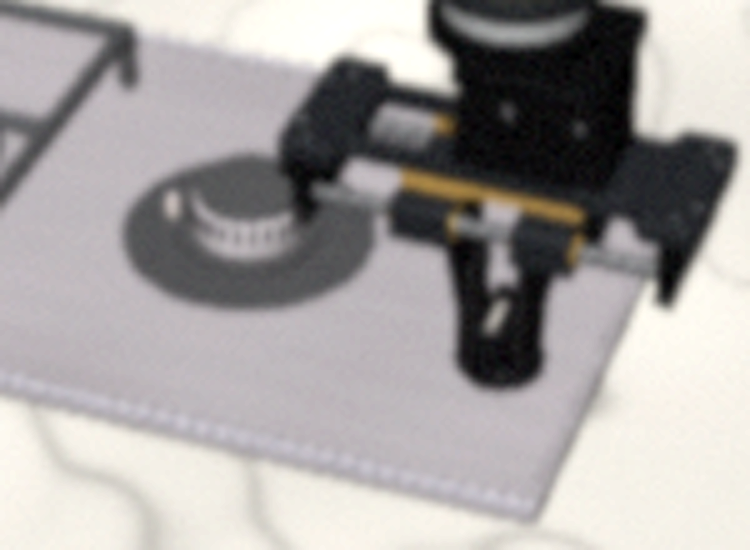

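The side crop shows the burner head flat on its cup at (245,225) and the knob fully down against the hob at (500,340). The knob reached a hard stop about 5 mm below the point where the spring first pushed back.

```bash
python3 -c "
from bench import ctrl;print(ctrl.close_job())"
```

```text
the job is handed in; nothing more can be done
None
```

I handed in the job at about 25.6 s: the burner head is seated flat over the brass tube and released, and the knob is home on the stem, held pressed in against its stop at about 19 N; no verdict came back, and I did not re-measure the bystanders.

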